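# Seal the short gel tray in the casting stand with its spacer

## Robot

A 7-joint arm with a two-finger parallel gripper is mounted at the origin on the work surface. World frame = base frame: x ahead of the robot, y to its left, z up, the work surface at z = 0. Lengths are in m, angles in rad, forces in N, time in s.
With the tool pointing down it reaches from about 0.425 to 0.925 m from the base axis. Payload 6.8 kg.
Tool frame: the origin (TCP) lies on the centre line of the jaws, within the pads' length; the fingertips stand 19 mm ahead of it and the grasp point (between the pads) is the TCP; z points along the fingers, y is the line along which they close (so a half turn about z gives the same grasp; the last joint's range is limited). The gripper opens to 85 mm and grips with 20 to 120 N. Pads are 22 mm wide; open, the fingers measure 114 mm over their backs; the gripper's body (76 mm by 85 mm) begins 54 mm behind the grasp point. The pads swing forward as they close: fully open they stand 13 mm farther back than shut.
Start: joints at [-1.377, 0.477, 0.022, 1.555, -0.011, 1.109, -0.083], TCP at [0.201, 0.645, 0.25] pointing down, gripper open.
Joint ranges: [-2.96, 2.96], [-0.34, 2.1], [-1.41, 1.46], [0.24, 2.44], [-1.37, 4.51], [0.17, 1.92], [-2.96, 2.96]. Speed limits (rad/s): [2.39, 2.39, 3.14, 3.14, 3.14, 3.14, 3.14].

## Interface

Orientations are given as a rotation vector (axis times angle).
In Python, from bench import r gives the robot as it stands. The module is installed in compiled form; this text tells all that it offers.
- The arm moves only by the tool arm_command, never from a script. Its argument "rows" is a list of rows, each an object of numbers: "fingers": the opening, from -1 (shut) to 1 (fully open); "x", "y", "z": the shift along the tool's x, y, z in m; "ax", "ay", "az": the turn, a rotation vector about the tool's x, y, z in degrees. In form: [{"fingers": .., "x": .., "y": .., "z": .., "ax": .., "ay": .., "az": ..}, ...]. A call has 1 to 10 rows; each row shifts and turns the commanded pose from where the row before left it, along the tool's axes as they then stand; what a row does not reach is not made up. A row lasts 1/12 s, in which the tool goes at most 41.7 mm and 7.16 degrees, less where a joint would pass 70% of its speed; a pose out of reach is approached as far as the arm can. A call is refused whole if a number of a shift passes 0.0417 or a number of a turn 7.16, either way. A call with a gripper value outside its range is refused whole. The fingers move at their own pace and stop on an object; "grip_force" is the grip in N (left out, the last holds). Time passes only in rows, so rows that do not move let the fingers close. It gives the time, the measured TCP pose, the force, the opening and the grip force at its end, in the units of the state.
- r.get_obs(): the state, without advancing time (a new reading comes with each control period).
- r.grab_frame(name): name is "side" or "top" or "wrist"; returns a dict with "frame" (400x640x3 uint8, red, green, blue), "depth" (400x640 float32, m along the optical axis (not along the pixel's ray), 0 where there is no reading), "K" (3x3 intrinsics, pixels), "world_from_camera" (4x4, takes a point from camera to world coordinates). Camera axes: x right, y down, z forward; pixel columns grow to the right and rows downward; lengths in m; the calibration is good to about 2 mm. A picture is of the moment at which its call begins.
- r.hand_in(): hands the job in; it is judged then, once.
The state is a dict: "clock": time; "joints": joint angles; "qvel": joint speeds; "tau": joint torques, N m; "tcp_pos": TCP position; "orientation": TCP orientation; "contact_force": force on the tool from outside, world axes, zero at the start; "moment": the same for the moment, N m; "grip_width": finger opening in m; "gripper_force": force on a finger pad.
Only numpy, scipy, OpenCV 4.12 (cv2) and the standard library are available. Lean on these libraries where they do the work, as an engineer would, in place of code of your own. Each camera call takes 0.05 s, during which the arm holds its last target. There are 200 camera calls.

## Task

Get the short gel tray in the casting stand ready to pour: turn the black knob anticlockwise until its pointer is on the red index line (this backs the sliding wall off) and let go of it, then lower the blue spacer block squarely, down onto the bed, into the one gap that is wide enough for it, between the short tray and the sliding wall. Push the spacer towards the green gasket, away from the wall, until the short tray is pressed firmly and flush against the gasket, and finish while still holding the spacer and keeping up that push, so that the tray stays sealed. Leave the long tray and everything else on the bench where it is.

Things in the scene. Friction and masses are not known exactly. Their poses are not given: they have to be found in the camera images.
- caster: Gel-casting stand, white base 236 x 186 mm, fixed. Origin: centre of its underside; x runs along the lanes from the gasket end to the knob end, z up. White bed 16 mm above the origin. Two lanes along x, centred at y = +42 and -42 mm, 78 mm wide between guides 14 mm high. Grey end wall behind the gasket, 36 mm above the bed. Knob axis at x = 84, y = 0 mm, on a 120 mm wide bridge.
- gasket: Green rubber gasket along the inside of the fixed end wall, across both lanes, 1.5 to 27.5 mm above the bed. Origin: centre of its sealing face at bed height, x towards the trays. Face at x = -90 mm of the stand when free; it gives by about 1 mm per 2.5 N and is fully squeezed at 4 mm.
- wall: Grey sliding wall of the stand, 10 mm thick, 174 mm wide, top 35 mm above the bed, across both lanes. Origin: centre of its tray-side face at bed height, axes as the stand's. The knob drives it: face at x = 17.5 mm of the stand at knob 0, 5.5 mm further from the gasket per radian, so at 26.1 mm when the knob is on the index.
- knob (a joint): Turn of the black wing knob in rad, anticlockwise seen from above, 0 to 2.4. Its white pointer points along the stand's +y at 0 and at the red index line (the stand's -x side of the white dial plate) at 1.571. Stiff enough to stay where it is left.
- knob_grip (a point): Point to grip on the knob's axis, 74 mm above the bench. The wing is 12 mm thick, 44 mm long (along the pointer) and 32 mm high, from 53 to 85 mm above the bench; its y axis is the pointer's direction, and it is pinched across its x.
- short_tray: Short clear gel tray with orange rims and red strips, 70 mm long, 74 mm wide, 27 mm high, floor 5 mm thick, open at both ends, loose in one of the two lanes, some mm off the gasket; weight about 55 g. Origin: middle of its gasket-side end, underside; x along its length away from the gasket.
- long_tray: The same tray but 100 mm long, in the other lane; to be left alone. Origin: middle of its gasket-side end, underside; x along its length.
- spacer_grip (a point): Blue spacer block, about 85 g: foot 30 mm thick (x), 70 mm wide (y), 28 mm high, with an upright handle tab on its middle, 14 mm thick (x), 36 mm wide (y), up to 70 mm height. Stands on the bench left of the stand. This point: centre of the block, 50 mm above its underside, half-way up the tab. Its 30 mm goes along the lane.
- bottle: Bystander: small white reagent bottle with a red label, 34 mm diameter, 68 mm high. Origin: centre of its underside.
- beaker: Bystander: clear plastic beaker, 80 mm diameter, 100 mm high. Origin: centre of its underside.
- tube_rack: Bystander: orange rack of sample tubes, 75 x 150 x 34 mm. Origin: centre of its underside.
- tip_box: Bystander: blue pipette-tip box, 85 x 122 x 61 mm. Origin: centre of its underside.
- comb: Bystander: white gel comb lying flat, 86 mm long, 4 mm thick. Origin: centre of its underside.
- marker: Bystander: marker pen lying down, 127 mm long, 14 mm thick. Origin: its middle, on the bench.
- flask: Bystander: glass conical flask, 82 mm diameter, 109 mm high. Origin: centre of its underside.
Things that resemble listed ones, but are neither listed nor needed, are in the scene too. Leave any brown or turquoise look-alike of the part that bears spacer_grip alone.

How it is judged:
On the way, in this order (a step that is already met when the one before it is completed fails the run):
1. the knob's pointer is on the red index line (within 0.15 rad) and the knob is let go (value of joint knob between 1.421 and 1.721 rad and contact force between the fingers and knob below 0.2 N), for 0.2 s.
2. the spacer is down in the gap between the short tray and the sliding wall (x of spacer_grip in the frame of short_tray between 0.082 and 0.11 m and y of spacer_grip in the frame of short_tray between -0.007 and 0.007 m and z of spacer_grip in the frame of caster between 0.06 and 0.07 m and angle between spacer_grip's own z axis and vertical below 0.08 rad and angle between the x axis of spacer_grip and the x axis of caster, either way round below 0.09 rad), for 0.2 s.
At the end, for the whole second after the job is handed in: Still held by the robot, the spacer stands on the bed (4 mm), square (0.06 rad) and centred (7 mm) against the short tray (3 mm), clear of the wall, and presses the tray flat on the gasket (2 mm, 0.03 rad) with over 2 N; the knob is on the index (0.15 rad) (value of joint knob between 1.421 and 1.721 rad and x of spacer_grip in the frame of short_tray between 0.082 and 0.088 m and y of spacer_grip in the frame of short_tray between -0.007 and 0.007 m and z of spacer_grip in the frame of caster between 0.062 and 0.07 m and angle between spacer_grip's own z axis and vertical below 0.06 rad and angle between the x axis of spacer_grip and the x axis of caster, either way round below 0.06 rad and angle between the x axis of short_tray and the x axis of caster, either way round below 0.03 rad and z of short_tray in the frame of caster below 0.0185 m and x of short_tray in the frame of gasket below 0.002 m and contact force between short_tray and gasket above 2 N and contact force between the fingers and spacer above 1 N and contact force between spacer and wall below 0.5 N and contact force between the fingers and short_tray below 0.3 N and linear speed of short_tray below 0.02 m/s); the arm keeps its last pose, push and grip.
It fails at once if the long tray is shifted more than 10 mm or lifted (distance of long_tray from where it was at the start of the episode above 0.01 m).
It fails at once if something else on the bench is moved more than 30 mm or tipped (distance of any of bottle, beaker, tube_rack, tip_box, comb, marker, flask from where it was at the start of the episode above 0.03 m or angle between any of bottle, beaker, tube_rack, tip_box, comb, marker, flask's own z axis and vertical above 0.4 rad).
It fails at once if the short tray is lifted out of its bed (z of short_tray in the frame of caster above 0.03 m).
It also fails if it takes over 51 s, if anything falls off the work surface, if the arm or the gripper's body presses on something with over 40 N, if the wrist force passes 120 N, or if a joint passes its speed limit or range.

## Working session

There is one attempt and no reset: what is moved stays moved. The work goes in short steps, Python scripts to look and compute and a tool call to move; the robot and the scene stay as the last step left them, time stands still between calls to the robot, and variables do not carry over. Pictures are saved under pics/ and viewed, at most 10 in all, crops included, and the job is handed in when it is done.

Besides the shell and the picture viewer there is one more tool, called after "Emit:" by a JSON object that holds its "op" and its "data", one argument or row to a line. arm_command: Moves the arm, as the interface text tells. Its arguments: {"type":"object","properties":{"rows":{"type":"array"},"grip_force":{"type":"number"}},"required":["rows"]}

```bash
mkdir -p pics
cat > h.py <<'E'
import numpy as np,cv2
from bench import r
def grab(n,save):
    f=r.grab_frame(n); np.savez('pics/'+save+'.npz',**f)
    cv2.imwrite('pics/'+save+'.png',f['frame'][:,:,::-1]); return f
def load(s): return dict(np.load('pics/'+s+'.npz'))
def px(f,u,v,z=None):
    "pixel to world; by depth (median 3x3), or on plane z"
    K,T=f['K'],f['world_from_camera']; d=np.linalg.inv(K)@[u,v,1]
    if z is None:
        p=f['depth'][int(v)-1:int(v)+2,int(u)-1:int(u)+2]; s=np.median(p[p>0]) if (p>0).any() else np.nan
    else: s=(z-T[2,3])/(T[:3,:3]@d)[2]
    return T[:3,:3]@(d*s)+T[:3,3]
E
python3 - <<'E'
from h import *
np.set_printoptions(precision=3,suppress=True)
print(r.get_obs())
for n in('top','side'):
    f=grab(n,n+'0');print(f['K'],f['world_from_camera'])
E
```

```text
{'clock': 0.0, 'joints': array([-1.377,  0.478,  0.022,  1.556, -0.012,  1.109, -0.083]), 'qvel': array([-0.   ,  0.001,  0.001,  0.   ,  0.001,  0.001, -0.001]), 'tau': array([ -0.001, -59.645,   1.608, -28.119,   0.012,   0.009,   0.   ]), 'tcp_pos': array([0.2  , 0.644, 0.249]), 'orientation': array([-0.472, -3.106,  0.003]), 'contact_force': array([-0.094,  0.285, -0.62 ]), 'moment': array([ 0.048, -0.008,  0.051]), 'gripper_force': 0.0, 'grip_width': 0.08512781370462948}
[[462.207   0.    307.776]
 [  0.    462.207 197.667]
 [  0.      0.      1.   ]] [[ 0.026 -0.998  0.063  0.462]
 [-0.999 -0.028 -0.018  0.03 ]
 [ 0.019 -0.063 -0.998  1.683]
 [ 0.     0.     0.     1.   ]]
[[383.754   0.    317.92 ]
 [  0.    383.754 203.028]
 [  0.      0.      1.   ]] [[-0.959 -0.176  0.221  0.34 ]
 [-0.281  0.535 -0.797  0.848]
 [ 0.022 -0.827 -0.562  0.671]
 [ 0.     0.     0.     1.   ]]
```

View pics/top0.png

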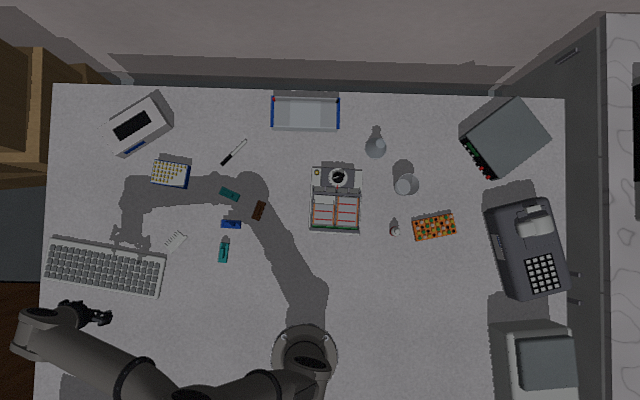

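View pics/side0.png

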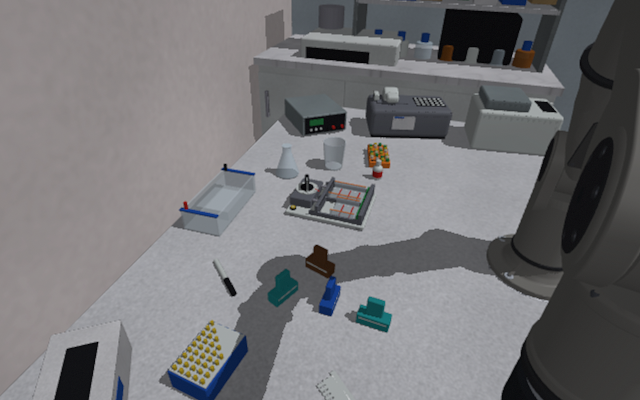

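Spacer candidates in the top view: blue block (231,224), turquoise (229,194) and (223,249), brown (258,210), and the blue tip box (171,173). By the description I choose the blue block at (231,224). In the side view it is at (330,296). The stand is at (335,198) top and (335,200) side.

Run:
```python
from h import *
a=load('top0')['frame'];b=load('side0')['frame']
A=cv2.resize(a[155:240,300:370],None,fx=5,fy=5,interpolation=cv2.INTER_CUBIC)  #350x425
B=cv2.resize(a[205:240,210:270],None,fx=5,fy=5,interpolation=cv2.INTER_CUBIC)#300x175
C=cv2.resize(b[165:235,280:385],None,fx=4,fy=4,interpolation=cv2.INTER_CUBIC)#420x280
D=cv2.resize(b[270:320,310:350],None,fx=4,fy=4,interpolation=cv2.INTER_CUBIC)#160x200
M=np.zeros((600,780,3),np.uint8)
M[:425,:350]=A;M[425:600,:300]=B;M[:280,355:775]=C;M[300:500,355:515]=D
cv2.imwrite('pics/m1.png',M[:,:,::-1])
```

```text
(no output)
```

View pics/m1.png

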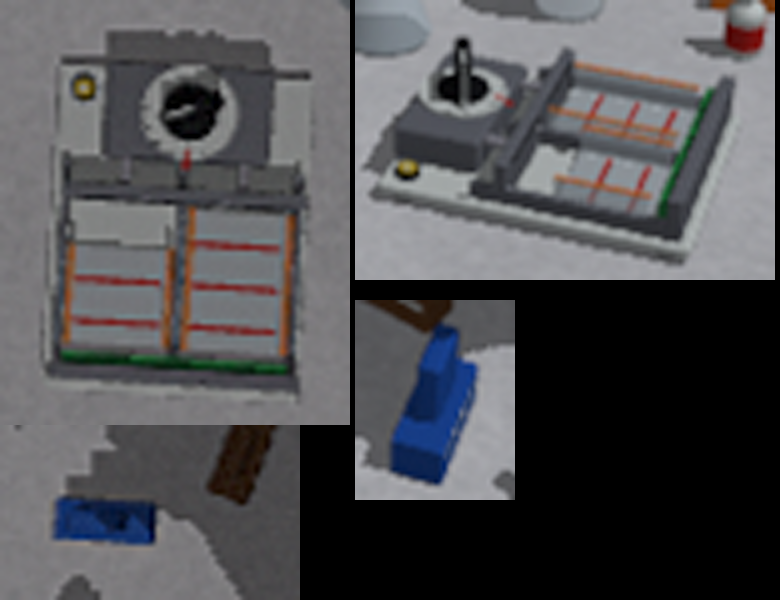

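The short tray is in the left (+y) lane, with the open gap behind it. The pointer points about +y and the red index is on the −x side. The close crop confirms the blue block: crop B (105,520) is top px (231,224).

Run:
```python
from h import *
np.set_printoptions(precision=4,suppress=True)
f=load('top0');s=load('side0')
for n,u,v,z in [('BL',309,230.6,.016),('BR',359.6,234.4,.016),('TR',362,168.6,.016),('TL',312.4,166.6,.016),('knob',338,176.6,.085),('sp',231,224,.028)]:
    print(n,px(f,u,v,z),px(f,u,v))
def tri(a,b):
    A=[];B=[]
    for fr,(u,v) in((f,a),(s,b)):
        T=fr['world_from_camera'];d=T[:3,:3]@np.linalg.inv(fr['K'])@[u,v,1];d/=np.linalg.norm(d)
        P=np.eye(3)-np.outer(d,d);A.append(P);B.append(P@T[:3,3])
    return np.linalg.solve(sum(A),sum(B))
# knob top: side crop (462,42)->280+107/4,165+42/4 ; spacer tab top: side crop (448,330)
print('knobtop',tri((338,176.6),(280+107/4,165+42/4)))
print('tabtop',tri((231.5,223.5),(310+(445-355)/4,270+(332-300)/4)))
# blue mask points via depth in both views
for fr in(f,s):
    h=cv2.cvtColor(fr['frame'],cv2.COLOR_RGB2HSV);m=(h[...,0]>105)&(h[...,0]<125)&(h[...,1]>150)
    n,l,st,c=cv2.connectedComponentsWithStats(m.astype(np.uint8))
    for i in range(1,n):
        if st[i,4]>60:
            vs,us=np.nonzero(l==i);P=np.array([px(fr,u,v) for u,v in zip(us,vs)])
            print(c[i],st[i],np.nanpercentile(P,[3,50,97],axis=0))
            t=P[P[:,2]>.055]; 
            if len(t): print('tab',t.mean(0),len(t))
```

```text
BL [ 0.4488 -0.0073  0.016 ] [ 0.4488 -0.0073  0.015 ]
BR [ 0.44   -0.1899  0.016 ] [ 0.4399 -0.1909  0.0084]
TR [ 0.6787 -0.1941  0.016 ] [ 0.6806 -0.1961  0.0009]
TL [ 0.6808 -0.0135  0.016 ] [ 0.6829 -0.014  -0.0004]
knob [ 0.6393 -0.1017  0.085 ] [ 0.6397 -0.102   0.0815]
sp [0.4651 0.2715 0.028 ] [0.465  0.2656 0.0687]
knobtop [ 0.6394 -0.1007  0.0934]
tabtop [0.4661 0.2636 0.07  ]
[337.9877 113.037 ] [337  98   3  31  81] [[ 0.8167 -0.1023  0.0631]
 [ 0.8674 -0.0979  0.0688]
 [ 0.9168 -0.0939  0.076 ]]
tab [ 0.8668 -0.0979  0.0688] 80
[271.8955 112.7164] [271 101   3  26  67] [[0.8178 0.1318 0.0635]
 [0.8641 0.136  0.0679]
 [0.9012 0.14   0.071 ]]
tab [0.8616 0.136  0.0676] 67
[185.2299 178.8046] [170 166  21  23  87] [[0.5901 0.4296 0.0073]
 [0.6198 0.4364 0.0285]
 [0.666  0.4808 0.0492]]
[230.6358 223.9338] [221 220  20   9 151] [[0.4525 0.2408 0.0231]
 [0.465  0.2696 0.0306]
 [0.4788 0.3037 0.0695]]
tab [0.4664 0.2748 0.0683] 37
[513.2288   1.7966] [499   0  27   5 118] [[-0.0059 -1.2457  0.4608]
 [ 0.0371 -1.2397  0.4673]
 [ 0.0884 -1.2358  0.4746]]
tab [ 0.0386 -1.2406  0.
[... 179 characters left out ...]
.0563] [522  41  10   9  71] [[-0.0955 -1.3206  0.2684]
 [-0.0781 -1.2956  0.2868]
 [-0.0635 -1.2884  0.3001]]
tab [-0.0787 -1.2971  0.2856] 71
[198.9815 212.4444] [180 208  38  10 108] [[0.8168 0.1295 0.067 ]
 [0.8657 0.1361 0.0684]
 [0.9199 0.1408 0.0702]]
tab [0.8664 0.1358 0.0685] 108
[329.148  297.2008] [319 276  21  40 473] [[0.4532 0.248  0.0076]
 [0.4639 0.2916 0.028 ]
 [0.4799 0.3099 0.0696]]
tab [0.466  0.2793 0.0662] 107
[211.2502 376.5028] [ 168  336   80   64 1255] [[0.5909 0.448  0.0069]
 [0.6038 0.5391 0.032 ]
 [0.6795 0.5585 0.0498]]
[119.4608 389.9608] [116 377   7  23 102] [[0.7318 0.5858 0.0373]
 [0.7429 0.5989 0.051 ]
 [0.7516 0.6143 0.0627]]
tab [0.7409 0.6014 0.0591] 36
```

Emit:
{"op": "arm_command", "data": {
  "rows": [
    {"x": -0.026, "y": -0.024},
    {"x": -0.026, "y": -0.024},
    {"x": -0.026, "y": -0.024},
    {"x": -0.026, "y": -0.024},
    {"x": -0.026, "y": -0.024},
    {"x": -0.026, "y": -0.024},
    {"x": -0.026, "y": -0.024},
    {"x": -0.026, "y": -0.024},
    {"x": -0.026, "y": -0.024},
    {"x": -0.026, "y": -0.024}
  ]
}}

```text
validation failed for argument at $.ro...
```

Emit:
{"op": "arm_command", "data": {
  "rows": [
    {"x": -0.027, "y": -0.024},
    {"x": -0.027, "y": -0.024},
    {"x": -0.027, "y": -0.024},
    {"x": -0.027, "y": -0.024},
    {"x": -0.027, "y": -0.024},
    {"x": -0.027, "y": -0.024},
    {"x": -0.027, "y": -0.024},
    {"x": -0.027, "y": -0.024},
    {"x": -0.027, "y": -0.024},
    {"x": -0.027, "y": -0.024}
  ]
}}

```text
validation failed for argument at $.ro...
```

Emit:
{"op": "arm_command", "data": {
  "rows": [
    {"x": -0.027, "y": -0.025, "az": 7},
    {"az": 7},
    {"az": 7},
    {"az": 7},
    {"az": 7},
    {"az": 7},
    {"az": 7},
    {"az": 7},
    {"az": 7},
    {"az": 7}
  ]
}}

```text
validation failed for argument at $.ro...
```

```bash
cat >> h.py <<'E'
from scipy.spatial.transform import Rotation as Rn
def pose():
    o=r.get_obs(); M=Rn.from_rotvec(o['orientation']).as_matrix()
    return o['tcp_pos'],M,np.degrees(np.arctan2(M[1,1],M[0,1]))
def to(p,yaw=None):
    "shift in tool axes to world point p, and az (deg) to bring tool y to azimuth yaw"
    t,M,a=pose(); print('tcp',t.round(4),'yaw %.1f'%a,'tilt',M[:,2].round(4)); print('shift xyz',(M.T@(np.array(p)-t)).round(4), 'az',None if yaw is None else round(a-yaw,2))
E
python3 - <<'E'
from h import *
to([.64,-.102,.25],-1.6)
f=grab('wrist','w1');print(f['K'],f['world_from_camera'].round(3))
E
```

```text
tcp [0.2005 0.644  0.2494] yaw 72.7 tilt [-4.0e-04 -1.6e-03 -1.0e+00]
shift xyz [-6.414e-01 -5.817e-01  4.000e-04] az 74.31
[[335.9079144    0.         324.98119349]
 [  0.         335.9079144  197.49371857]
 [  0.           0.           1.        ]] [[ 0.298  0.919  0.259  0.135]
 [ 0.955 -0.286 -0.083  0.665]
 [-0.002  0.272 -0.962  0.373]
 [ 0.     0.     0.     1.   ]]
```

View pics/w1.png

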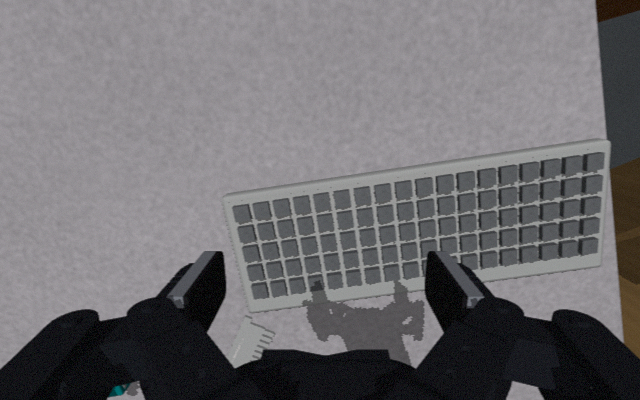

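The picture shows only the keyboard under the start pose, because the moves were refused (rows need every field).

Emit:
{"op": "arm_command", "data": {
  "rows": [
    {"fingers": 1, "x": -0.026, "y": -0.024, "z": 0, "ax": 0, "ay": 0, "az": 0},
    {"fingers": 1, "x": -0.026, "y": -0.024, "z": 0, "ax": 0, "ay": 0, "az": 0},
    {"fingers": 1, "x": -0.026, "y": -0.024, "z": 0, "ax": 0, "ay": 0, "az": 0},
    {"fingers": 1, "x": -0.026, "y": -0.024, "z": 0, "ax": 0, "ay": 0, "az": 0},
    {"fingers": 1, "x": -0.026, "y": -0.024, "z": 0, "ax": 0, "ay": 0, "az": 0},
    {"fingers": 1, "x": -0.026, "y": -0.024, "z": 0, "ax": 0, "ay": 0, "az": 0},
    {"fingers": 1, "x": -0.026, "y": -0.024, "z": 0, "ax": 0, "ay": 0, "az": 0},
    {"fingers": 1, "x": -0.026, "y": -0.024, "z": 0, "ax": 0, "ay": 0, "az": 0},
    {"fingers": 1, "x": -0.026, "y": -0.024, "z": 0, "ax": 0, "ay": 0, "az": 0},
    {"fingers": 1, "x": -0.026, "y": -0.024, "z": 0, "ax": 0, "ay": 0, "az": 0}
  ]
}}

```text
clock: 0.98
tcp_pos: [0.378, 0.3363, 0.2502]
orientation: [-0.472, -3.106, 0.0]
contact_force: [0.1, 0.3, -0.5]
grip_width: 0.0854
gripper_force: 0.0
```

Emit:
{"op": "arm_command", "data": {
  "rows": [
    {"fingers": 1, "x": -0.027, "y": -0.024, "z": 0, "ax": 0, "ay": 0, "az": 0},
    {"fingers": 1, "x": -0.027, "y": -0.024, "z": 0, "ax": 0, "ay": 0, "az": 0},
    {"fingers": 1, "x": -0.027, "y": -0.024, "z": 0, "ax": 0, "ay": 0, "az": 0},
    {"fingers": 1, "x": -0.027, "y": -0.024, "z": 0, "ax": 0, "ay": 0, "az": 0},
    {"fingers": 1, "x": -0.027, "y": -0.024, "z": 0, "ax": 0, "ay": 0, "az": 0},
    {"fingers": 1, "x": -0.027, "y": -0.024, "z": 0, "ax": 0, "ay": 0, "az": 0},
    {"fingers": 1, "x": -0.027, "y": -0.024, "z": 0, "ax": 0, "ay": 0, "az": 0},
    {"fingers": 1, "x": -0.027, "y": -0.024, "z": 0, "ax": 0, "ay": 0, "az": 0},
    {"fingers": 1, "x": -0.027, "y": -0.024, "z": 0, "ax": 0, "ay": 0, "az": 0},
    {"fingers": 1, "x": -0.027, "y": -0.024, "z": 0, "ax": 0, "ay": 0, "az": 0}
  ]
}}

```text
clock: 1.82
tcp_pos: [0.5645, 0.027, 0.2502]
orientation: [-0.472, -3.106, -0.0]
contact_force: [0.2, 0.4, -1.0]
grip_width: 0.0856
gripper_force: 0.0
```

Emit:
{"op": "arm_command", "data": {
  "rows": [
    {"fingers": 1, "x": -0.027, "y": -0.024, "z": 0, "ax": 0, "ay": 0, "az": 0},
    {"fingers": 1, "x": -0.027, "y": -0.024, "z": 0, "ax": 0, "ay": 0, "az": 0},
    {"fingers": 1, "x": 0, "y": 0, "z": 0, "ax": 0, "ay": 0, "az": 7.1},
    {"fingers": 1, "x": 0, "y": 0, "z": 0, "ax": 0, "ay": 0, "az": 7.1},
    {"fingers": 1, "x": 0, "y": 0, "z": 0, "ax": 0, "ay": 0, "az": 7.1},
    {"fingers": 1, "x": 0, "y": 0, "z": 0, "ax": 0, "ay": 0, "az": 7.1},
    {"fingers": 1, "x": 0, "y": 0, "z": 0, "ax": 0, "ay": 0, "az": 7.1},
    {"fingers": 1, "x": 0, "y": 0, "z": 0, "ax": 0, "ay": 0, "az": 7.1},
    {"fingers": 1, "x": 0, "y": 0, "z": 0, "ax": 0, "ay": 0, "az": 7.1},
    {"fingers": 1, "x": 0, "y": 0, "z": 0, "ax": 0, "ay": 0, "az": 7.1}
  ]
}}

```text
clock: 2.65
tcp_pos: [0.6011, -0.0331, 0.25]
orientation: [-1.9, -2.501, 0.001]
contact_force: [-0.4, -0.0, 0.3]
grip_width: 0.0854
gripper_force: 0.0
```

Emit:
{"op": "arm_command", "data": {
  "rows": [
    {"fingers": 0.2, "x": 0, "y": 0, "z": 0, "ax": 0, "ay": 0, "az": 7.1},
    {"fingers": 0.2, "x": 0, "y": 0, "z": 0, "ax": 0, "ay": 0, "az": 7.1},
    {"fingers": 0.2, "x": 0, "y": 0, "z": 0, "ax": 0, "ay": 0, "az": 3},
    {"fingers": 0.2, "x": 0, "y": 0, "z": 0, "ax": 0, "ay": 0, "az": 0}
  ]
}}

```text
clock: 2.98
tcp_pos: [0.6011, -0.0329, 0.2499]
orientation: [-2.248, -2.194, 0.001]
contact_force: [-0.4, -0.6, -0.4]
grip_width: 0.0512
gripper_force: 0.0
```

Run:
```python
from h import *
to([.64,-.102,.25],-1.6)
f=grab('wrist','w2');print(f['world_from_camera'].round(3))
cv2.imwrite('pics/w2b.png',cv2.resize(f['frame'][:,:,::-1],(800,500)))
```

```text
tcp [ 0.6011 -0.0329  0.2499] yaw -1.4 tilt [-8.e-04 -3.e-04 -1.e+00]
shift xyz [-0.0681  0.0406 -0.0001] az 0.22
[[ 1.    -0.024 -0.007  0.603]
 [-0.025 -0.962 -0.272  0.036]
 [-0.     0.273 -0.962  0.373]
 [ 0.     0.     0.     1.   ]]
```

View pics/w2b.png

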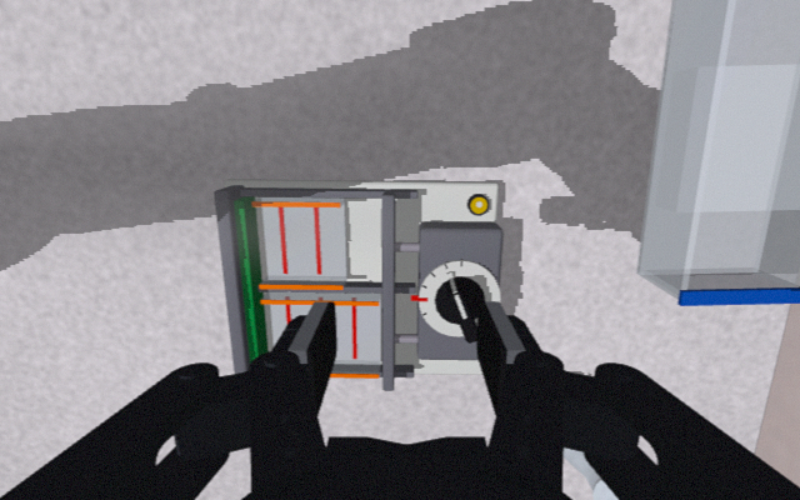

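The wrist view shows the stand with the knob at big px (458,300), wing from (452,278) to (470,340), red index (419,298), gap in the far lane at (365,240), wall (388,290) and gasket (248,270).

```bash
cat >> h.py <<'E'
def cloud(f,mask=None):
    d=f['depth'];v,u=np.nonzero((d>0)&(mask if mask is not None else True));z=d[v,u]
    K=f['K'];P=np.stack([(u-K[0,2])/K[0,0]*z,(v-K[1,2])/K[1,1]*z,z],1);T=f['world_from_camera']
    return P@T[:3,:3].T+T[:3,3],u,v
E
python3 - <<'E'
from h import *
np.set_printoptions(precision=4,suppress=True)
f=load('w2');P,u,v=cloud(f)
U=u*1.25;V=v*1.25
k=(U>430)&(U<482)&(V>265)&(V<345)&(P[:,2]>.06)&(P[:,2]<.1)
w=P[k&(P[:,2]>np.percentile(P[k,2],50)-.004)];print('wing',len(w),w.mean(0),np.percentile(P[k,2],[5,50,95]))
(c,s,a)=cv2.minAreaRect((w[:,:2]*1000).astype(np.float32));print('rect',c,s,a)
d=w[:,:2]-w[:,:2].mean(0);e,V2=np.linalg.eigh(d.T@d);print('axis',np.degrees(np.arctan2(*V2[::-1,1])))
# white dial: bright on z~.053
h=cv2.cvtColor(f['frame'],cv2.COLOR_RGB2HSV);m=(h[...,2]>170)&(h[...,1]<60)
Q,qu,qv=cloud(f,m);t=(qu*1.25>415)&(qu*1.25<505)&(qv*1.25>255)&(qv*1.25<345)&(Q[:,2]>.03)
print('dial z',np.median(Q[t,2]));c,R=cv2.minEnclosingCircle((Q[t,:2]*1000).astype(np.float32));print('dial',c,R)
# red index
mr=((h[...,0]<8)|(h[...,0]>172))&(h[...,1]>150);Q,qu,qv=cloud(f,mr);t=(qu*1.25>408)&(qu*1.25<432)&(qv*1.25>285)&(qv*1.25<310);print('red',Q[t].mean(0),t.sum())
# wall top
w=(P[:,2]>.047)&(P[:,2]<.056)&(U>378)&(U<400)&(V>195)&(V<385);q=P[w]
print('wall x range',np.percentile(q[:,0],[3,97]));
b=np.arange(q[:,1].min(),q[:,1].max(),.01)
E1=[];
for y in b:
    g=q[(q[:,1]>=y)&(q[:,1]<y+.01)]
    if len(g)>5:E1.append((y+.005,np.percentile(g[:,0],5),np.percentile(g[:,0],95),np.median(g[:,0])))
E1=np.array(E1);
for j in(1,2,3):
    pf=np.polyfit(E1[:,0],E1[:,j],1);print('wall line slope deg',np.degrees(np.arctan(pf[0])),'x at y=-.06',np.polyval(pf,-.06))
# lines by pixels on planes
for n,uu,vv,z in[('base TR',503,182,.016),('base TL?',224,186,.016),('tray end near top-left',262,204,.043),('tray rim end',340,205,.043),('rim2 end',344,287,.043),('rim2 start',260,287,.043)]:
    print(n,px(f,uu/1.25,vv/1.25,z))
mg=(h[...,0]>45)&(h[...,0]<80)&(h[...,1]>120);Q,qu,qv=cloud(f,mg);t=(qu*1.25<280)&(Q[:,2]>.03);
pf=np.polyfit(Q[t,1],Q[t,0],1);print('gasket slope',np.degrees(np.arctan(pf[0])),np.polyval(pf,-.1),np.percentile(Q[t],[3,97],axis=0))
E
```

```text
wing 520 [ 0.6419 -0.0994  0.0844] [0.0667 0.0843 0.0859]
rect (642.703369140625, -101.14387512207031) (11.885171890258789, 43.850341796875) 20.20253562927246
axis 108.80164392382096
dial z 0.04887936654810082
dial (642.8630981445312, -101.93476867675781) 34.117210388183594
red [ 0.6085 -0.1007  0.0472] 44
wall x range [0.5774 0.5898]
wall line slope deg 2.262306693894587 x at y=-.06 0.5804381094807222
wall line slope deg 1.930214603620613 x at y=-.06 0.5894537153516866
wall line slope deg 1.9894901851643967 x at y=-.06 0.5850109270668565
base TR [ 0.6837 -0.0098  0.016 ]
base TL? [ 0.447  -0.0073  0.016 ]
tray end near top-left [ 0.4869 -0.0189  0.043 ]
tray rim end [ 0.5488 -0.0213  0.043 ]
rim2 end [ 0.5474 -0.0909  0.043 ]
rim2 start [ 0.4769 -0.0892  0.043 ]
gasket slope 25.247575447750403 0.47382340410330803 [[ 0.461  -0.1525  0.0313]
 [ 0.5563 -0.0192  0.3109]]
```

Emit:
{"op": "arm_command", "data": {
  "rows": [
    {"fingers": 0.2, "x": -0.0336, "y": 0.0216, "z": 0, "ax": 0, "ay": 0, "az": 0},
    {"fingers": 0.2, "x": -0.0336, "y": 0.0216, "z": 0, "ax": 0, "ay": 0, "az": 0},
    {"fingers": 0.2, "x": 0, "y": 0, "z": 0.03, "ax": 0, "ay": 0, "az": -7.1},
    {"fingers": 0.2, "x": 0, "y": 0, "z": 0.03, "ax": 0, "ay": 0, "az": -7.1},
    {"fingers": 0.2, "x": 0, "y": 0, "z": 0.03, "ax": 0, "ay": 0, "az": -7.0},
    {"fingers": 0.2, "x": 0, "y": 0, "z": 0, "ax": 0, "ay": 0, "az": 0}
  ]
}}

```text
clock: 3.53
tcp_pos: [0.6392, -0.1006, 0.1544]
orientation: [-1.791, -2.57, 0.007]
contact_force: [-0.5, 1.0, -0.2]
grip_width: 0.0512
gripper_force: 0.0
```

Run:
```python
from h import *
to([.6427,-.1011,.074],19.8)
```

```text
tcp [ 0.6392 -0.1006  0.1544] yaw 20.3 tilt [-0.0099  0.0015 -0.9999]
shift xyz [-0.0021  0.0039  0.0803] az 0.46
```

Emit:
{"op": "arm_command", "data": {
  "rows": [
    {"fingers": 0.2, "x": 0, "y": 0, "z": 0, "ax": 0, "ay": 0, "az": 0},
    {"fingers": 0.2, "x": 0, "y": 0, "z": 0, "ax": 0, "ay": 0, "az": 0}
  ]
}}

```text
clock: 3.7
tcp_pos: [0.6438, -0.1018, 0.1619]
orientation: [1.807, 2.568, 0.001]
contact_force: [0.2, -0.0, 0.4]
grip_width: 0.0511
gripper_force: 0.0
```

Run:
```python
from h import *
to([.6427,-.1011,.074],19.8)
```

```text
tcp [ 0.6438 -0.1018  0.1619] yaw 19.7 tilt [ 1.9e-03 -2.0e-04 -1.0e+00]
shift xyz [ 0.0011 -0.001   0.0879] az -0.06
```

Emit:
{"op": "arm_command", "data": {
  "grip_force": 40,
  "rows": [
    {"fingers": 0.2, "x": 0.001, "y": -0.001, "z": 0.022, "ax": 0, "ay": 0, "az": 0},
    {"fingers": 0.2, "x": 0, "y": 0, "z": 0.022, "ax": 0, "ay": 0, "az": 0},
    {"fingers": 0.2, "x": 0, "y": 0, "z": 0.022, "ax": 0, "ay": 0, "az": 0},
    {"fingers": 0.2, "x": 0, "y": 0, "z": 0.02, "ax": 0, "ay": 0, "az": 0},
    {"fingers": 0.2, "x": 0, "y": 0, "z": 0, "ax": 0, "ay": 0, "az": 0},
    {"fingers": -1, "x": 0, "y": 0, "z": 0, "ax": 0, "ay": 0, "az": 0},
    {"fingers": -1, "x": 0, "y": 0, "z": 0, "ax": 0, "ay": 0, "az": 0},
    {"fingers": -1, "x": 0, "y": 0, "z": 0, "ax": 0, "ay": 0, "az": 0},
    {"fingers": -1, "x": 0, "y": 0, "z": 0, "ax": 0, "ay": 0, "az": 0},
    {"fingers": -1, "x": 0, "y": 0, "z": 0, "ax": 0, "ay": 0, "az": 0}
  ]
}}

```text
clock: 4.53
tcp_pos: [0.6429, -0.1011, 0.0767]
orientation: [1.803, 2.57, 0.003]
contact_force: [-1.3, 0.3, 6.3]
grip_width: 0.0114
gripper_force: 41.2
```

Emit:
{"op": "arm_command", "data": {
  "rows": [
    {"fingers": -1, "x": 0, "y": 0, "z": 0, "ax": 0, "ay": 0, "az": -6.8},
    {"fingers": -1, "x": 0, "y": 0, "z": 0, "ax": 0, "ay": 0, "az": -6.8},
    {"fingers": -1, "x": 0, "y": 0, "z": 0, "ax": 0, "ay": 0, "az": -6.8},
    {"fingers": -1, "x": 0, "y": 0, "z": 0, "ax": 0, "ay": 0, "az": -6.8},
    {"fingers": -1, "x": 0, "y": 0, "z": 0, "ax": 0, "ay": 0, "az": -6.8},
    {"fingers": -1, "x": 0, "y": 0, "z": 0, "ax": 0, "ay": 0, "az": -6.8},
    {"fingers": -1, "x": 0, "y": 0, "z": 0, "ax": 0, "ay": 0, "az": -6.8},
    {"fingers": -1, "x": 0, "y": 0, "z": 0, "ax": 0, "ay": 0, "az": -6.8},
    {"fingers": -1, "x": 0, "y": 0, "z": 0, "ax": 0, "ay": 0, "az": -6.8},
    {"fingers": -1, "x": 0, "y": 0, "z": 0, "ax": 0, "ay": 0, "az": -6.8}
  ]
}}

```text
clock: 5.37
tcp_pos: [0.6422, -0.102, 0.0767]
orientation: [0.051, 3.139, -0.002]
contact_force: [-3.4, -1.0, 5.6]
grip_width: 0.0112
gripper_force: 41.3
```

Emit:
{"op": "arm_command", "data": {
  "rows": [
    {"fingers": -1, "x": 0, "y": 0, "z": 0, "ax": 0, "ay": 0, "az": 0},
    {"fingers": -1, "x": 0, "y": 0, "z": 0, "ax": 0, "ay": 0, "az": 0},
    {"fingers": -1, "x": 0, "y": 0, "z": 0, "ax": 0, "ay": 0, "az": 0}
  ]
}}

```text
clock: 5.62
tcp_pos: [0.6423, -0.102, 0.0767]
orientation: [0.059, 3.139, -0.002]
contact_force: [-3.3, -1.4, 6.0]
grip_width: 0.0113
gripper_force: 41.5
```

Run:
```python
from h import *
to([.6427,-.1011,.2],88);print(r.get_obs()['grip_width'],r.get_obs()['moment'],r.get_obs()['joints'])
```

```text
tcp [ 0.6423 -0.102   0.0767] yaw 87.8 tilt [ 0.002 -0.001 -1.   ]
shift xyz [-0.0007  0.0008 -0.1233] az -0.17
0.011337119273129597 [-0.12646078  0.67438705  0.05910143] [-0.04736266  0.63440895  0.15149947  1.75400118 -0.12885825  0.76079324
  1.70135377]
```

Emit:
{"op": "arm_command", "data": {
  "rows": [
    {"fingers": 0.2, "x": 0, "y": 0, "z": 0, "ax": 0, "ay": 0, "az": 0},
    {"fingers": 0.2, "x": 0, "y": 0, "z": 0, "ax": 0, "ay": 0, "az": 0},
    {"fingers": 0.2, "x": 0, "y": 0, "z": 0, "ax": 0, "ay": 0, "az": 0},
    {"fingers": 0.2, "x": 0, "y": 0, "z": 0, "ax": 0, "ay": 0, "az": 0},
    {"fingers": 0.2, "x": 0, "y": 0, "z": -0.02, "ax": 0, "ay": 0, "az": 0},
    {"fingers": 0.2, "x": 0, "y": 0, "z": -0.035, "ax": 0, "ay": 0, "az": 0},
    {"fingers": 0.2, "x": 0, "y": 0, "z": -0.035, "ax": 0, "ay": 0, "az": 0},
    {"fingers": 0.2, "x": 0, "y": 0, "z": -0.035, "ax": 0, "ay": 0, "az": 0},
    {"fingers": 0.2, "x": 0, "y": 0, "z": -0.035, "ax": 0, "ay": 0, "az": 0},
    {"fingers": 0.2, "x": 0, "y": 0, "z": 0, "ax": 0, "ay": 0, "az": 0}
  ]
}}

```text
clock: 6.45
tcp_pos: [0.6456, -0.1015, 0.2424]
orientation: [0.058, 3.129, -0.001]
contact_force: [1.4, -0.7, 0.5]
grip_width: 0.0511
gripper_force: 0.0
```

Emit:
{"op": "arm_command", "data": {
  "rows": [
    {"fingers": 0.2, "x": 0.03, "y": 0, "z": -0.01, "ax": 0, "ay": 0, "az": 0},
    {"fingers": 0.2, "x": 0.03, "y": 0, "z": -0.01, "ax": 0, "ay": 0, "az": 0},
    {"fingers": 0.2, "x": 0.01, "y": 0, "z": 0, "ax": 0, "ay": 0, "az": 0},
    {"fingers": 0.2, "x": 0, "y": 0, "z": 0, "ax": 0, "ay": 0, "az": 0}
  ]
}}

```text
clock: 6.78
tcp_pos: [0.5699, -0.0986, 0.2548]
orientation: [0.059, 3.141, 0.0]
contact_force: [-0.2, 0.0, 0.1]
grip_width: 0.0514
gripper_force: 0.0
```

Run:
```python
from h import *
to([.466,.272,.25],0)
f=grab('wrist','w3')
cv2.imwrite('pics/w3b.png',cv2.resize(f['frame'][:,:,::-1],(800,500)))
```

```text
tcp [ 0.5699 -0.0986  0.2548] yaw 87.9 tilt [ 1.e-04  3.e-04 -1.e+00]
shift xyz [0.1177 0.3664 0.0049] az 87.85
```

View pics/w3b.png

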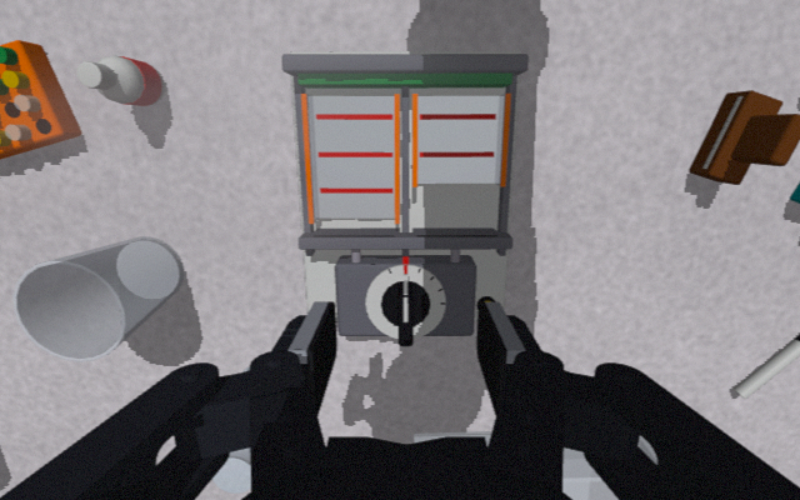

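The pointer (405,280) lies on the red index (405,263), and the knob is free. The wall (405,240) has backed off, and the short-tray gap is at (455,205).

Emit:
{"op": "arm_command", "data": {
  "rows": [
    {"fingers": 0.2, "x": 0.0118, "y": 0.0366, "z": 0, "ax": 0, "ay": 0, "az": 0},
    {"fingers": 0.2, "x": 0.0118, "y": 0.0366, "z": 0, "ax": 0, "ay": 0, "az": 0},
    {"fingers": 0.2, "x": 0.0118, "y": 0.0366, "z": 0, "ax": 0, "ay": 0, "az": 0},
    {"fingers": 0.2, "x": 0.0118, "y": 0.0366, "z": 0, "ax": 0, "ay": 0, "az": 0},
    {"fingers": 0.2, "x": 0.0118, "y": 0.0366, "z": 0, "ax": 0, "ay": 0, "az": 0},
    {"fingers": 0.2, "x": 0.0118, "y": 0.0366, "z": 0, "ax": 0, "ay": 0, "az": 0},
    {"fingers": 0.2, "x": 0.0118, "y": 0.0366, "z": 0, "ax": 0, "ay": 0, "az": 0},
    {"fingers": 0.2, "x": 0.0118, "y": 0.0366, "z": 0, "ax": 0, "ay": 0, "az": 0},
    {"fingers": 0.2, "x": 0.0118, "y": 0.0366, "z": 0, "ax": 0, "ay": 0, "az": 0},
    {"fingers": 0.2, "x": 0.0118, "y": 0.0366, "z": 0, "ax": 0, "ay": 0, "az": 0}
  ]
}}

```text
clock: 7.67
tcp_pos: [0.4672, 0.2745, 0.2539]
orientation: [0.057, 3.141, 0.001]
contact_force: [-0.1, 0.2, -0.3]
grip_width: 0.0515
gripper_force: 0.0
```

Emit:
{"op": "arm_command", "data": {
  "rows": [
    {"fingers": 0.2, "x": 0, "y": 0, "z": 0, "ax": 0, "ay": 0, "az": 7},
    {"fingers": 0.2, "x": 0, "y": 0, "z": 0, "ax": 0, "ay": 0, "az": 7},
    {"fingers": 0.2, "x": 0, "y": 0, "z": 0, "ax": 0, "ay": 0, "az": 7},
    {"fingers": 0.2, "x": 0, "y": 0, "z": 0, "ax": 0, "ay": 0, "az": 7},
    {"fingers": 0.2, "x": 0, "y": 0, "z": 0, "ax": 0, "ay": 0, "az": 7},
    {"fingers": 0.2, "x": 0, "y": 0, "z": 0, "ax": 0, "ay": 0, "az": 7},
    {"fingers": 0.2, "x": 0, "y": 0, "z": 0, "ax": 0, "ay": 0, "az": 7},
    {"fingers": 0.2, "x": 0, "y": 0, "z": 0, "ax": 0, "ay": 0, "az": 7},
    {"fingers": 0.2, "x": 0, "y": 0, "z": 0, "ax": 0, "ay": 0, "az": 7},
    {"fingers": 0.2, "x": 0, "y": 0, "z": 0, "ax": 0, "ay": 0, "az": 7}
  ]
}}

```text
clock: 8.5
tcp_pos: [0.468, 0.2729, 0.2536]
orientation: [1.856, 2.535, -0.0]
contact_force: [-0.1, 0.4, 0.2]
grip_width: 0.0512
gripper_force: 0.0
```

Emit:
{"op": "arm_command", "data": {
  "rows": [
    {"fingers": 0.2, "x": 0, "y": 0, "z": 0, "ax": 0, "ay": 0, "az": 7},
    {"fingers": 0.2, "x": 0, "y": 0, "z": 0, "ax": 0, "ay": 0, "az": 7},
    {"fingers": 0.2, "x": 0, "y": 0, "z": 0, "ax": 0, "ay": 0, "az": 4},
    {"fingers": 0.2, "x": 0, "y": 0, "z": 0, "ax": 0, "ay": 0, "az": 0},
    {"fingers": 0.2, "x": 0, "y": 0, "z": 0, "ax": 0, "ay": 0, "az": 0}
  ]
}}

```text
clock: 8.92
tcp_pos: [0.4677, 0.2726, 0.2538]
orientation: [2.22, 2.223, -0.0]
contact_force: [0.3, 0.1, 0.4]
grip_width: 0.0511
gripper_force: 0.0
```

```bash
cat > sp.py <<'E'
from h import *
np.set_printoptions(precision=4,suppress=True)
def blue(f):
    h=cv2.cvtColor(f['frame'],cv2.COLOR_RGB2HSV);m=(h[...,0]>105)&(h[...,0]<125)&(h[...,1]>120)
    n,l,st,c=cv2.connectedComponentsWithStats(m.astype(np.uint8))
    P,u,v=cloud(f,l==1+st[1:,4].argmax());print('blue px',c[1+st[1:,4].argmax()],len(P))
    for lo,hi in((.064,.076),(.023,.033)):
        q=P[(P[:,2]>lo)&(P[:,2]<hi)]
        if len(q)>20: print('z',np.median(q[:,2]),cv2.minAreaRect((q[:,:2]*1000).astype(np.float32)),len(q))
E
python3 - <<'E'
from sp import *
f=grab('wrist','w4');to([.466,.272,.25],0);blue(f)
f=load('w3');P,u,v=cloud(f);U=u*1.25;V=v*1.25
def fit(n,s,z0,z1,bins,key,pc):
    q=P[s&(P[:,2]>z0)&(P[:,2]<z1)];E=[]
    for b in bins:
        g=q[abs(q[:,1-key]-b)<.004]
        if len(g)>4:E.append((b,np.percentile(g[:,key],pc)))
    E=np.array(E);p=np.polyfit(E[:,0],E[:,1],1);print(n,'slope deg',np.degrees(np.arctan(p[0])),len(E),'at',bins[0],np.polyval(p,bins[0]),'at',bins[-1],np.polyval(p,bins[-1]))
ys=np.arange(-.17,-.02,.01)
s=(V>225)&(V<255)&(U>300)&(U<512)
fit('wall near face',s,.046,.056,ys,0,3);fit('wall far',s,.046,.056,ys,0,97)
s=(V>50)&(V<80)&(U>280)&(U<530);fit('endwall',s,.044,.06,ys,0,50)
h=cv2.cvtColor(f['frame'],cv2.COLOR_RGB2HSV)
mo=(h[...,0]<16)&(h[...,1]>170)&(h[...,2]>140)
Q,qu,qv=cloud(f,mo);A=qu*1.25;B=qv*1.25
for n,a0,a1 in(('rimL',409,420),('rimR',498,514)):
    q=Q[(A>a0)&(A<a1)&(B>88)&(B<192)&(Q[:,2]>.03)];print(n,len(q),np.percentile(q,[2,50,98],axis=0))
g=P[(U>470)&(U<490)&(V>150)&(V<236)];o=np.argsort(g[:,0]);print(g[o][::60])
E
```

```text
tcp [0.4676 0.2724 0.2539] yaw 0.1 tilt [-0.0001 -0.0003 -1.    ]
shift xyz [-0.0004 -0.0016  0.0039] az 0.07
blue px [325.3317 165.3249] 1779
z 0.06934195162931622 ((467.7829895019531, 275.6341247558594), (36.05125045776367, 13.985452651977539), 87.60694885253906) 545
z 0.027719242427188345 ((468.064697265625, 275.71185302734375), (69.76207733154297, 28.85146141052246), 87.34899139404297) 1136
wall near face slope deg 2.091653807897228 16 at -0.17 0.583030682981642 at -0.01999999999999988 0.5885090537476737
wall far slope deg 1.5468453951197518 16 at -0.17 0.5930532286284269 at -0.01999999999999988 0.5971038445715703
endwall slope deg 1.9258649532407361 16 at -0.17 0.45390644327620866 at -0.01999999999999988 0.458950245593775
rimL 246 [[ 0.4775 -0.0922  0.042 ]
 [ 0.508  -0.0896  0.0435]
 [ 0.5448 -0.0874  0.0449]]Traceback (most recent call last):
  File "<stdin>", line 18, in <module>
    return _quantile_unchecked(
        a, q, axis, out, overwrite_input, method, keepdims, weights)
    return _ureduce(a,
                    func=_quantile_ureduce_func,
    ...<5 lines>...
                    overwrite_input=overwrite_input,
                    method=method)
    r = func(a, **kwargs)
    result = _quantile(arr,
                       quantiles=q,
    ...<2 lines>...
                       out=out,
                       weights=wgt)
    slices_having_nans = np.isnan(arr[-1, ...])
                                  ~~~^^^^^^^^^
IndexError: index -1 is out of bounds for axis 0 with size 0
```

Emit:
{"op": "arm_command", "data": {
  "grip_force": 60,
  "rows": [
    {"fingers": 0.2, "x": 0.0033, "y": 0.0005, "z": 0.0385, "ax": 0, "ay": 0, "az": 2.5},
    {"fingers": 0.2, "x": 0, "y": 0, "z": 0.0385, "ax": 0, "ay": 0, "az": 0},
    {"fingers": 0.2, "x": 0, "y": 0, "z": 0.0385, "ax": 0, "ay": 0, "az": 0},
    {"fingers": 0.2, "x": 0, "y": 0, "z": 0.0385, "ax": 0, "ay": 0, "az": 0},
    {"fingers": 0.2, "x": 0, "y": 0, "z": 0.02, "ax": 0, "ay": 0, "az": 0},
    {"fingers": 0.2, "x": 0, "y": 0, "z": 0.02, "ax": 0, "ay": 0, "az": 0},
    {"fingers": 0.2, "x": 0, "y": 0, "z": 0, "ax": 0, "ay": 0, "az": 0},
    {"fingers": 0.2, "x": 0, "y": 0, "z": 0, "ax": 0, "ay": 0, "az": 0}
  ]
}}

```text
clock: 9.63
tcp_pos: [0.4674, 0.2749, 0.0596]
orientation: [-2.27, -2.172, 0.003]
contact_force: [-0.3, -0.5, 0.8]
grip_width: 0.0513
gripper_force: 0.0
```

Run:
```python
from sp import *
to([.468,.2757,.06],-2.5)
f=load('w3');P,u,v=cloud(f);U=u*1.25;V=v*1.25
# gap profile along x in mid-lane
for y in(-.075,-.06,-.045):
    g=P[(abs(P[:,1]-y)<.0012)&(P[:,0]>.53)&(P[:,0]<.6)&(P[:,2]<.07)];o=np.argsort(g[:,0]);print(y,(g[o][:,[0,2]]*1000).round(1).tolist()[::2])
```

```text
tcp [0.4674 0.2749 0.0596] yaw -2.5 tilt [-0.0017 -0.0012 -1.    ]
shift xyz [ 0.0008  0.0005 -0.0004] az -0.03
-0.075 [[530.8, 19.9], [531.7, 21.4], [532.7, 21.8], [532.8, 21.5], [533.9, 20.9], [534.9, 20.7], [535.0, 19.4], [535.9, 20.9], [536.8, 22.2], [536.9, 22.0], [538.1, 20.4], [538.9, 21.4], [539.2, 20.2], [540.1, 20.6], [541.0, 21.9], [541.1, 21.6], [542.2, 20.4], [543.2, 21.0], [543.4, 20.0], [544.5, 19.3], [545.4, 20.9], [546.3, 21.3], [548.1, 16.1], [548.1, 15.6], [549.2, 15.9], [550.3, 15.6], [551.3, 15.8], [551.4, 15.3], [552.3, 16.2], [553.6, 14.8], [553.7, 14.5], [554.5, 16.0], [555.5, 17.3], [555.8, 14.8], [556.8, 15.6], [557.7, 16.8], [557.9, 15.3], [559.1, 15.0], [560.1, 15.1], [561.1, 16.2], [562.3, 15.3], [564.2, 16.9], [565.5, 15.7], [566.6, 15.5], [567.8, 15.2], [568.7, 16.7], [569.9, 16.0], [571.1, 15.3], [572.0, 16.3], [573.3, 15.3], [574.1, 17.1], [575.4, 16.4], [576.2, 17.7], [577.7, 15.8], [578.6, 16.8], [579.9, 15.9], [581.0, 16.3], [582.4, 15.0], [583.4, 15.4], [584.7, 14.8], [585.7, 15.4], [586.3, 44.9], [586.3, 48.7], [586.6, 25.9], [586.6, 47.6], [586.
[... 1949 characters left out ...]
.9, 15.8], [559.0, 15.5], [559.9, 16.4], [561.2, 15.2], [562.2, 15.9], [563.3, 15.9], [564.4, 16.2], [565.6, 15.0], [566.5, 16.6], [567.6, 16.7], [567.9, 14.4], [568.9, 15.5], [570.2, 14.2], [571.3, 14.5], [572.3, 14.9], [573.3, 15.5], [574.3, 16.0], [575.7, 14.8], [576.7, 15.3], [577.6, 16.3], [578.8, 16.3], [579.8, 16.8], [580.9, 16.5], [582.1, 16.0], [583.2, 16.7], [584.5, 15.8], [585.4, 16.9], [585.8, 15.1], [586.9, 15.0], [587.3, 45.0], [587.5, 17.4], [587.6, 26.5], [587.6, 39.6], [587.7, 47.6], [587.7, 39.1], [587.8, 21.2], [587.8, 16.1], [587.9, 47.1], [588.3, 49.4], [589.0, 50.8], [590.2, 50.4], [590.9, 51.6], [592.1, 50.9], [593.3, 50.3], [594.6, 49.4], [595.0, 51.8], [596.4, 50.5]]
```

Emit:
{"op": "arm_command", "data": {
  "rows": [
    {"fingers": -1, "x": 0.0008, "y": 0.0004, "z": 0, "ax": 0, "ay": 0, "az": 0},
    {"fingers": -1, "x": 0, "y": 0, "z": 0, "ax": 0, "ay": 0, "az": 0},
    {"fingers": -1, "x": 0, "y": 0, "z": 0, "ax": 0, "ay": 0, "az": 0},
    {"fingers": -1, "x": 0, "y": 0, "z": 0, "ax": 0, "ay": 0, "az": 0},
    {"fingers": -1, "x": 0, "y": 0, "z": 0, "ax": 0, "ay": 0, "az": 0},
    {"fingers": -1, "x": 0, "y": 0, "z": -0.02, "ax": 0, "ay": 0, "az": 0},
    {"fingers": -1, "x": 0, "y": 0, "z": -0.03, "ax": 0, "ay": 0, "az": 0},
    {"fingers": -1, "x": 0, "y": 0, "z": -0.03, "ax": 0, "ay": 0, "az": 0},
    {"fingers": -1, "x": 0, "y": 0, "z": -0.03, "ax": 0, "ay": 0, "az": 0},
    {"fingers": -1, "x": 0, "y": 0, "z": 0, "ax": 0, "ay": 0, "az": 0}
  ]
}}

```text
clock: 10.47
tcp_pos: [0.4711, 0.2776, 0.1763]
orientation: [2.271, 2.17, 0.016]
contact_force: [0.7, 0.6, -0.6]
grip_width: 0.0128
gripper_force: 61.1
```

Run:
```python
from sp import *
to([.5675,-.057,.17],-2.2);print(r.get_obs()['grip_width'],r.get_obs()['contact_force'])
f=grab('wrist','w5');blue(f)
P,u,v=cloud(f);b=load('w5')['frame'];h=cv2.cvtColor(b,cv2.COLOR_RGB2HSV);m=(h[...,0]>105)&(h[...,0]<125)&(h[...,1]>120)
P,_,_=cloud(f,m)
for lo,hi in((.125,.15),(.165,.19)):
    q=P[(P[:,2]>lo)&(P[:,2]<hi)];print(len(q),np.median(q[:,2]) if len(q) else 0,cv2.minAreaRect((q[:,:2]*1000).astype(np.float32)) if len(q)>5 else 0)
    if len(q)>20:
        A=np.c_[q[:,:2],np.ones(len(q))];print('plane',np.linalg.lstsq(A,q[:,2],rcond=None)[0])
```

```text
tcp [0.4711 0.2776 0.1763] yaw -2.6 tilt [ 0.0078  0.0063 -0.9999]
shift xyz [-0.3299  0.1116  0.0049] az -0.42
0.01282182505507029 [ 0.6629  0.5629 -0.6077]
blue px [324.7089 242.2321] 6651
2945 0.14233992307825358 ((472.140625, 296.5408020019531), (31.225072860717773, 29.368175506591797), 86.95893096923828)
plane [-0.0168 -0.0457  0.1639]
3371 0.18389154604477492 ((468.27349853515625, 278.96673583984375), (35.14702224731445, 33.888240814208984), 54.217247009277344)
plane [-0.0087 -0.1919  0.2404]
```

Emit:
{"op": "arm_command", "data": {
  "rows": [
    {"fingers": -1, "x": -0.033, "y": 0.0113, "z": 0, "ax": 0, "ay": 0, "az": -0.3},
    {"fingers": -1, "x": -0.033, "y": 0.0113, "z": 0, "ax": 0, "ay": 0, "az": 0},
    {"fingers": -1, "x": -0.033, "y": 0.0113, "z": 0, "ax": 0, "ay": 0, "az": 0},
    {"fingers": -1, "x": -0.033, "y": 0.0113, "z": 0, "ax": 0, "ay": 0, "az": 0},
    {"fingers": -1, "x": -0.033, "y": 0.0113, "z": 0, "ax": 0, "ay": 0, "az": 0},
    {"fingers": -1, "x": -0.033, "y": 0.0113, "z": 0, "ax": 0, "ay": 0, "az": 0},
    {"fingers": -1, "x": -0.033, "y": 0.0113, "z": 0, "ax": 0, "ay": 0, "az": 0},
    {"fingers": -1, "x": -0.033, "y": 0.0113, "z": 0, "ax": 0, "ay": 0, "az": 0},
    {"fingers": -1, "x": -0.033, "y": 0.0113, "z": 0, "ax": 0, "ay": 0, "az": 0},
    {"fingers": -1, "x": -0.033, "y": 0.0113, "z": 0, "ax": 0, "ay": 0, "az": 0}
  ]
}}

```text
clock: 11.35
tcp_pos: [0.5671, -0.06, 0.1693]
orientation: [-2.264, -2.176, 0.002]
contact_force: [-0.3, 0.6, -1.5]
grip_width: 0.0128
gripper_force: 61.1
```

Emit:
{"op": "arm_command", "data": {
  "rows": [
    {"fingers": -1, "x": 0, "y": 0, "z": 0, "ax": 0, "ay": 0, "az": 0},
    {"fingers": -1, "x": 0, "y": 0, "z": 0, "ax": 0, "ay": 0, "az": 0},
    {"fingers": -1, "x": 0, "y": 0, "z": 0, "ax": 0, "ay": 0, "az": 0},
    {"fingers": -1, "x": 0, "y": 0, "z": 0, "ax": 0, "ay": 0, "az": 0}
  ]
}}

```text
clock: 11.68
tcp_pos: [0.567, -0.0567, 0.1696]
orientation: [-2.262, -2.178, 0.001]
contact_force: [0.3, 0.7, -1.3]
grip_width: 0.0127
gripper_force: 61.1
```

```bash
cat > foot.py <<'E'
from sp import *
def foot(f):
    h=cv2.cvtColor(f['frame'],cv2.COLOR_RGB2HSV);m=(h[...,0]>105)&(h[...,0]<125)&(h[...,1]>120)
    P,_,_=cloud(f,m);zt=r.get_obs()['tcp_pos'][2]-.032
    q=P[abs(P[:,2]-zt)<.006]
    print('foot',len(q),np.median(q[:,2]),cv2.minAreaRect((q[:,:2]*1000).astype(np.float32)),'x',np.percentile(q[:,0],[1,99]),'y',np.percentile(q[:,1],[1,99]))
    A=np.c_[q[:,:2]-q[:,:2].mean(0),np.ones(len(q))];print('plane',np.linalg.lstsq(A,q[:,2],rcond=None)[0])
E
python3 - <<'E'
from foot import *
to([.5675,-.057,.17],-2.2);o=r.get_obs();print(o['contact_force'],o['joints'])
foot(grab('wrist','w6'))
f=load('w6');cv2.imwrite('pics/w6b.png',cv2.resize(f['frame'][:,:,::-1],(800,500)))
E
```

```text
tcp [ 0.567  -0.0567  0.1696] yaw -2.2 tilt [-0.0015  0.0008 -1.    ]
shift xyz [-0.0002  0.0005 -0.0004] az 0.03
[ 0.3412  0.6938 -1.2924] [-0.2532  0.4083  0.3108  1.9036 -0.1626  0.8553  0.103 ]
foot 2942 0.13552404686324346 ((567.6093139648438, -37.89761734008789), (30.88550567626953, 29.571393966674805), 87.28567504882812) x [0.5534 0.5822] y [-0.0524 -0.0227]
plane [-0.0134 -0.0279  0.1356]
```

View pics/w6b.png

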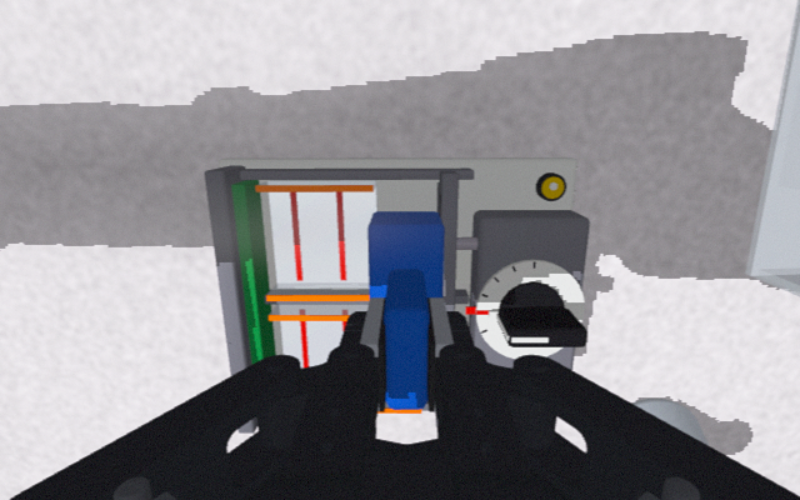

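The view shows the spacer (blue foot, 405,250) straight above the gap, between the short tray end (376,240) and the wall (450,230). The pointer is on the red index line.

Emit:
{"op": "arm_command", "data": {
  "rows": [
    {"fingers": -1, "x": 0, "y": 0, "z": 0.025, "ax": 0, "ay": 0, "az": 0},
    {"fingers": -1, "x": 0, "y": 0, "z": 0.025, "ax": 0, "ay": 0, "az": 0},
    {"fingers": -1, "x": 0, "y": 0, "z": 0.015, "ax": 0, "ay": 0, "az": 0},
    {"fingers": -1, "x": 0, "y": 0, "z": 0, "ax": 0, "ay": 0, "az": 0},
    {"fingers": -1, "x": 0, "y": 0, "z": 0, "ax": 0, "ay": 0, "az": 0},
    {"fingers": -1, "x": 0, "y": 0, "z": 0, "ax": 0, "ay": 0, "az": 0}
  ]
}}

```text
clock: 12.23
tcp_pos: [0.5683, -0.0577, 0.1062]
orientation: [2.264, 2.177, 0.002]
contact_force: [-0.6, 0.6, 0.3]
grip_width: 0.0129
gripper_force: 61.1
```

Run:
```python
from foot import *
to([.5675,-.057,.0756],-2.2);print(r.get_obs()['contact_force'])
f=grab('wrist','w7');foot(f);P,u,v=cloud(f)
for y in(-.03,-.024):
    g=P[(abs(P[:,1]-y)<.0012)&(P[:,0]>.53)&(P[:,0]<.6)&(P[:,2]<.08)];o=np.argsort(g[:,0]);print(y,(g[o][:,[0,2]]*1000).round(1).tolist()[::4])
```

```text
tcp [ 0.5683 -0.0577  0.1062] yaw -2.2 tilt [ 0.0013  0.0002 -1.    ]
shift xyz [ 0.0007 -0.0009  0.0306] az -0.03
[-0.5825  0.5805  0.3277]
foot 2975 0.07216670590961616 ((609.0972900390625, -57.89423370361328), (38.21012878417969, 125.42357635498047), 64.6949462890625) x [0.5546 0.5837] y [-0.0537 -0.0237]
plane [-0.0054 -0.0374  0.0723]
-0.03 [[530.3, 20.7], [530.9, 19.3], [531.6, 20.0], [532.3, 20.8], [532.9, 20.7], [533.6, 20.3], [534.4, 21.1], [535.0, 21.2], [535.7, 21.3], [536.2, 20.7], [536.9, 20.8], [537.6, 21.0], [538.2, 21.0], [538.8, 21.0], [539.5, 21.0], [540.0, 20.6], [540.7, 20.9], [541.3, 21.9], [542.0, 21.4], [542.5, 21.3], [543.3, 21.2], [544.3, 20.6], [544.9, 19.8], [545.5, 19.6], [546.3, 20.5], [546.9, 20.4], [547.6, 21.3], [547.9, 17.4], [548.4, 16.6], [549.1, 16.0], [549.7, 16.5], [550.4, 16.9], [551.0, 15.4], [552.3, 15.5], [554.4, 70.1], [554.9, 71.2], [555.1, 72.1], [555.5, 72.0], [556.1, 72.7], [556.7, 73.4], [557.4, 71.1], [557.9, 71.4], [558.4, 71.5], [558.5, 72.4], [559.0, 72.7], [559.5, 72.7], [559.9, 72.0], [560.1, 15.1], [560.4, 71.9], [560.9, 72.5], [
[... 4811 characters left out ...]
.5, 15.8], [581.5, 62.7], [581.7, 52.2], [581.9, 57.1], [582.1, 54.6], [582.2, 14.9], [582.4, 71.6], [582.4, 49.7], [582.7, 72.9], [582.8, 72.3], [582.9, 14.5], [583.0, 69.7], [583.4, 58.5], [583.4, 16.8], [583.5, 14.5], [584.0, 17.0], [584.7, 15.7], [585.3, 16.7], [586.0, 15.1], [586.7, 15.7], [587.3, 14.9], [587.9, 15.6], [588.0, 15.0], [588.0, 41.8], [588.1, 47.3], [588.1, 47.2], [588.1, 41.0], [588.4, 49.7], [588.8, 51.0], [589.3, 51.5], [589.8, 51.4], [590.4, 51.3], [590.9, 51.6], [591.1, 49.8], [591.6, 50.2], [592.1, 50.8], [592.6, 51.2], [593.0, 52.3], [593.2, 50.1], [593.8, 50.0], [594.2, 51.0], [594.8, 50.7], [595.4, 49.8], [595.8, 51.1], [596.4, 51.0], [596.9, 51.0], [597.5, 50.6]]
```

Emit:
{"op": "arm_command", "data": {
  "rows": [
    {"fingers": -1, "x": 0.0008, "y": -0.0011, "z": 0.01, "ax": 0, "ay": 0, "az": 0},
    {"fingers": -1, "x": 0, "y": 0, "z": 0.009, "ax": 0, "ay": 0, "az": 0},
    {"fingers": -1, "x": 0, "y": 0, "z": 0.005, "ax": 0, "ay": 0, "az": 0},
    {"fingers": -1, "x": 0, "y": 0, "z": 0.003, "ax": 0, "ay": 0, "az": 0},
    {"fingers": -1, "x": 0, "y": 0, "z": 0.002, "ax": 0, "ay": 0, "az": 0},
    {"fingers": -1, "x": 0, "y": 0, "z": 0.0015, "ax": 0, "ay": 0, "az": 0},
    {"fingers": -1, "x": 0, "y": 0, "z": 0, "ax": 0, "ay": 0, "az": 0},
    {"fingers": -1, "x": 0, "y": 0, "z": 0, "ax": 0, "ay": 0, "az": 0}
  ]
}}

```text
clock: 12.95
tcp_pos: [0.566, -0.0575, 0.0777]
orientation: [-2.264, -2.174, -0.001]
contact_force: [-13.1, 1.9, 34.2]
grip_width: 0.0128
gripper_force: 66.3
```

Run:
```python
from foot import *
to([.5675,-.057,.0756],-2.2);o=r.get_obs();print(o['contact_force'],o['moment'])
f=grab('wrist','w8');foot(f)
P,u,v=cloud(f);b=P[(P[:,0]>.655)&(P[:,0]<.68)&(P[:,1]>-.06)&(P[:,1]<-.0)];b=b[abs(b[:,2]-.016)<.004];print('bed patch',len(b),b.mean(0))
```

```text
tcp [ 0.566  -0.0575  0.0777] yaw -2.3 tilt [-0.0013  0.0018 -1.    ]
shift xyz [0.0006 0.0014 0.0021] az -0.13
[-13.0683   1.9207  34.1714] [0.4975 2.9756 0.0723]
foot 2951 0.04374860960564772 ((566.6676635742188, -38.82127380371094), (31.508100509643555, 29.499858856201172), 87.2266845703125) x [0.5522 0.5809] y [-0.0531 -0.0233]
plane [-0.0136 -0.0273  0.0438]
bed patch 1645 [ 0.668  -0.0248  0.0157]
```

Emit:
{"op": "arm_command", "data": {
  "rows": [
    {"fingers": -1, "x": 0, "y": 0, "z": -0.0015, "ax": 0, "ay": 0, "az": 0},
    {"fingers": -1, "x": 0, "y": 0, "z": 0, "ax": 0, "ay": 0, "az": 0},
    {"fingers": -1, "x": 0, "y": 0, "z": 0, "ax": 0, "ay": 0, "az": 0}
  ]
}}

```text
clock: 13.25
tcp_pos: [0.5663, -0.0576, 0.0777]
orientation: [-2.265, -2.175, -0.0]
contact_force: [-8.1, 1.4, 17.8]
grip_width: 0.0128
gripper_force: 63.9
```

Emit:
{"op": "arm_command", "data": {
  "rows": [
    {"fingers": -1, "x": 0, "y": 0, "z": -0.001, "ax": 0, "ay": 0, "az": 0},
    {"fingers": -1, "x": 0, "y": 0, "z": 0, "ax": 0, "ay": 0, "az": 0},
    {"fingers": -1, "x": 0, "y": 0, "z": 0, "ax": 0, "ay": 0, "az": 0},
    {"fingers": -1, "x": 0, "y": 0, "z": 0, "ax": 0, "ay": 0, "az": 0}
  ]
}}

```text
clock: 13.58
tcp_pos: [0.5667, -0.0577, 0.0777]
orientation: [-2.266, -2.176, -0.0]
contact_force: [-2.8, -0.1, 6.7]
grip_width: 0.0129
gripper_force: 62.4
```

Emit:
{"op": "arm_command", "data": {
  "rows": [
    {"fingers": -1, "x": 0.0005, "y": -0.0012, "z": 0, "ax": 0, "ay": 0, "az": 0},
    {"fingers": -1, "x": 0, "y": -0.0012, "z": 0, "ax": 0, "ay": 0, "az": 0},
    {"fingers": -1, "x": 0, "y": -0.0012, "z": 0, "ax": 0, "ay": 0, "az": 0},
    {"fingers": -1, "x": 0, "y": -0.0012, "z": 0, "ax": 0, "ay": 0, "az": 0},
    {"fingers": -1, "x": 0, "y": -0.0012, "z": 0, "ax": 0, "ay": 0, "az": 0},
    {"fingers": -1, "x": 0, "y": -0.0012, "z": 0, "ax": 0, "ay": 0, "az": 0},
    {"fingers": -1, "x": 0, "y": -0.001, "z": 0, "ax": 0, "ay": 0, "az": 0},
    {"fingers": -1, "x": 0, "y": 0, "z": 0, "ax": 0, "ay": 0, "az": 0},
    {"fingers": -1, "x": 0, "y": 0, "z": 0, "ax": 0, "ay": 0, "az": 0}
  ]
}}

```text
clock: 14.33
tcp_pos: [0.559, -0.0566, 0.0777]
orientation: [2.265, 2.176, 0.002]
contact_force: [2.5, -0.6, 6.0]
grip_width: 0.0128
gripper_force: 62.1
```

```bash
cat > chk.py <<'E'
import sys
from foot import *
to([.5675,-.057,.0756],-2.2);o=r.get_obs();print(o['contact_force'],o['moment'])
f=grab('wrist',sys.argv[1]);foot(f);P,u,v=cloud(f)
for y in(-.036,-.03):
    g=P[(abs(P[:,1]-y)<.0015)&(P[:,0]>.45)&(P[:,0]<.6)];t=g[(g[:,2]>.018)&(g[:,2]<.026)&(g[:,0]<.57)];fo=g[(g[:,2]>.041)&(g[:,2]<.047)&(g[:,0]>.51)];w=g[(g[:,2]>.048)&(g[:,2]<.054)&(g[:,0]>.57)]
    print('y',y,'tray x',np.percentile(t[:,0],[1,99]),'foot x',np.percentile(fo[:,0],[1,99]),'wall',np.percentile(w[:,0],2))
h=cv2.cvtColor(f['frame'],cv2.COLOR_RGB2HSV);mo=(h[...,0]<16)&(h[...,1]>170)&(h[...,2]>140)
Q,qu,qv=cloud(f,mo);q=Q[(Q[:,1]>-.03)&(Q[:,1]<-.01)&(Q[:,2]>.038)&(Q[:,2]<.047)];print('rim x',np.percentile(q,[1,50,99],axis=0),'slope',np.degrees(np.arctan(np.polyfit(q[:,0],q[:,1],1)[0])))
E
python3 chk.py w9
```

```text
tcp [ 0.559  -0.0566  0.0777] yaw -2.3 tilt [ 0.0015  0.0001 -1.    ]
shift xyz [-0.0001  0.0085  0.0021] az -0.09
[ 2.5361 -0.631   5.9825] [-0.0069 -0.7338  0.0107]
foot 2938 0.04365868096339397 ((591.3207397460938, -49.561004638671875), (37.671451568603516, 102.71920776367188), 69.94715118408203) x [0.5455 0.5744] y [-0.0522 -0.0225]
plane [-0.0027 -0.0334  0.0438]
y -0.036 tray x [0.4713 0.5418] foot x [0.545  0.5872] wall 0.5874109416614656
y -0.03 tray x [0.4713 0.5422] foot x [0.5451 0.5879] wall 0.5879617034692698
rim x [[ 0.476  -0.0215  0.042 ]
 [ 0.535  -0.0189  0.0435]
 [ 0.5449 -0.0164  0.0447]] slope -2.249325100238399
```

Emit:
{"op": "arm_command", "data": {
  "rows": [
    {"fingers": -1, "x": 0, "y": -0.001, "z": 0, "ax": 0, "ay": 0, "az": 0},
    {"fingers": -1, "x": 0, "y": -0.001, "z": 0, "ax": 0, "ay": 0, "az": 0},
    {"fingers": -1, "x": 0, "y": -0.001, "z": 0, "ax": 0, "ay": 0, "az": 0},
    {"fingers": -1, "x": 0, "y": 0, "z": 0, "ax": 0, "ay": 0, "az": 0},
    {"fingers": -1, "x": 0, "y": 0, "z": 0, "ax": 0, "ay": 0, "az": 0}
  ]
}}

```text
clock: 14.8
tcp_pos: [0.556, -0.0565, 0.0777]
orientation: [2.265, 2.176, 0.002]
contact_force: [3.1, -0.5, 5.7]
grip_width: 0.013
gripper_force: 62.0
```

Emit:
{"op": "arm_command", "data": {
  "rows": [
    {"fingers": -1, "x": 0, "y": -0.001, "z": 0, "ax": 0, "ay": 0, "az": 0},
    {"fingers": -1, "x": 0, "y": -0.001, "z": 0, "ax": 0, "ay": 0, "az": 0},
    {"fingers": -1, "x": 0, "y": 0, "z": 0, "ax": 0, "ay": 0, "az": 0},
    {"fingers": -1, "x": 0, "y": 0, "z": 0, "ax": 0, "ay": 0, "az": 0}
  ]
}}

```text
clock: 15.13
tcp_pos: [0.5545, -0.0563, 0.0777]
orientation: [2.264, 2.176, 0.003]
contact_force: [4.5, 0.4, 4.7]
grip_width: 0.0131
gripper_force: 61.8
```

Emit:
{"op": "arm_command", "data": {
  "rows": [
    {"fingers": -1, "x": 0, "y": -0.001, "z": 0, "ax": 0, "ay": 0, "az": 0},
    {"fingers": -1, "x": 0, "y": 0, "z": 0, "ax": 0, "ay": 0, "az": 0},
    {"fingers": -1, "x": 0, "y": 0, "z": 0, "ax": 0, "ay": 0, "az": 0}
  ]
}}

```text
clock: 15.38
tcp_pos: [0.5539, -0.0562, 0.0777]
orientation: [2.263, 2.176, 0.004]
contact_force: [6.2, 0.1, 3.1]
grip_width: 0.0127
gripper_force: 61.7
```

```bash
python3 chk.py w10
```

```text
tcp [ 0.5539 -0.0562  0.0777] yaw -2.3 tilt [ 0.0032 -0.0001 -1.    ]
shift xyz [-0.0002  0.0136  0.0022] az -0.05
[6.1512 0.0862 3.077 ] [ 0.0703 -1.4294  0.0954]
foot 2939 0.043704104166924024 ((590.434326171875, -51.32155990600586), (37.49574279785156, 112.36708068847656), 69.02753448486328) x [0.5405 0.5693] y [-0.0519 -0.0221]
plane [-0.0016 -0.0352  0.0438]
y -0.036 tray x [0.4693 0.5368] foot x [0.54   0.5877] wall 0.5876469466137028
y -0.03 tray x [0.4696 0.5371] foot x [0.5404 0.5877] wall 0.5879567962643827
rim x [[ 0.4711 -0.0213  0.0422]
 [ 0.5312 -0.0185  0.0435]
 [ 0.5398 -0.016   0.0446]] slope -2.124406219226788
```

Emit:
{"op": "arm_command", "data": {
  "rows": [
    {"fingers": -1, "x": 0, "y": -0.001, "z": 0.0003, "ax": 0, "ay": 0, "az": 0},
    {"fingers": -1, "x": 0, "y": -0.001, "z": 0.0003, "ax": 0, "ay": 0, "az": 0},
    {"fingers": -1, "x": 0, "y": -0.0005, "z": 0.0002, "ax": 0, "ay": 0, "az": 0},
    {"fingers": -1, "x": 0, "y": 0, "z": 0, "ax": 0, "ay": 0, "az": 0},
    {"fingers": -1, "x": 0, "y": 0, "z": 0, "ax": 0, "ay": 0, "az": 0},
    {"fingers": -1, "x": 0, "y": 0, "z": 0, "ax": 0, "ay": 0, "az": 0}
  ]
}}

```text
clock: 15.93
tcp_pos: [0.5533, -0.0562, 0.0778]
orientation: [2.261, 2.174, 0.008]
contact_force: [9.1, 1.0, 5.2]
grip_width: 0.0131
gripper_force: 62.0
```

```bash
python3 chk.py w11
python3 - <<'E'
from sp import *
f=load('w11');P,u,v=cloud(f)
def pl(n,x0,x1,y0,y1,z0,z1):
    q=P[(P[:,0]>x0)&(P[:,0]<x1)&(P[:,1]>y0)&(P[:,1]<y1)&(P[:,2]>z0)&(P[:,2]<z1)]
    A=np.c_[q[:,:2]-q[:,:2].mean(0),np.ones(len(q))];print(n,len(q),np.linalg.lstsq(A,q[:,2],rcond=None)[0])
pl('foot',.541,.568,-.05,-.024,.039,.049)
pl('bridge',.63,.67,-.065,-.045,.035,.06)
pl('bedpatch',.65,.675,-.06,-.03,.011,.021)
pl('tray floor',.49,.53,-.075,-.03,.017,.025)
cv2.imwrite('pics/w11b.png',cv2.resize(f['frame'][:,:,::-1],(800,500)))
E
```

```text
tcp [ 0.5533 -0.0562  0.0778] yaw -2.2 tilt [ 0.0072 -0.0002 -1.    ]
shift xyz [-0.0003  0.0142  0.0023] az -0.04
[9.0632 0.9842 5.194 ] [ 0.0198 -2.1429  0.1636]
foot 2943 0.043737964812905816 ((601.3739624023438, -52.543827056884766), (36.60610580444336, 133.60568237304688), 72.16865539550781) x [0.54   0.5689] y [-0.0518 -0.0221]
plane [ 0.0052 -0.033   0.0438]
y -0.036 tray x [0.469  0.5364] foot x [0.5397 0.5874] wall 0.5876266805424888
y -0.03 tray x [0.4692 0.5367] foot x [0.5397 0.5878] wall 0.5878969699491126
rim x [[ 0.4711 -0.0212  0.0423]
 [ 0.5345 -0.0187  0.0433]
 [ 0.5395 -0.0159  0.0453]] slope -2.3799046567451523
foot 2281 [ 0.0036 -0.0076  0.0439]
bridge 2994 [-0.0004 -0.0055  0.0458]
bedpatch 697 [0.0116 0.0677 0.0161]
tray floor 5113 [ 0.0031 -0.0001  0.0208]
```

View pics/w11b.png

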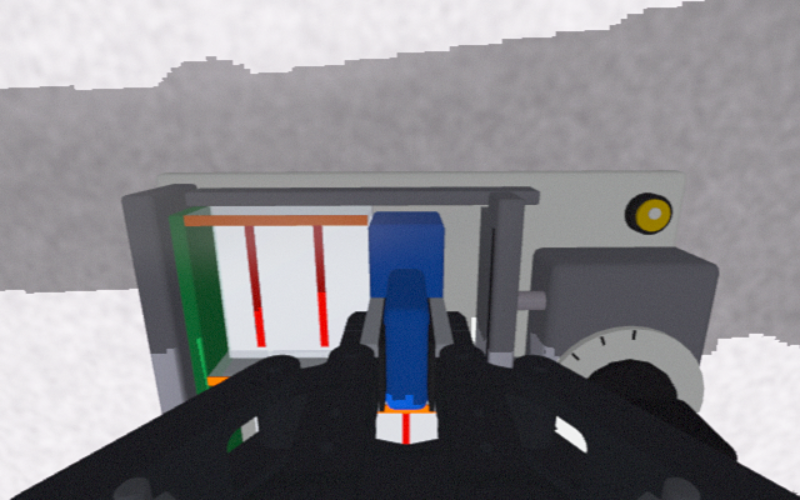

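The tray rim (187,220) is against the gasket, the spacer foot (405,250) is flat against the tray end, and the wall (505,280) is clear. One small extra push for margin, then hand in.

Emit:
{"op": "arm_command", "data": {
  "rows": [
    {"fingers": -1, "x": 0, "y": -0.0008, "z": 0, "ax": 0, "ay": 0, "az": 0},
    {"fingers": -1, "x": 0, "y": 0, "z": 0, "ax": 0, "ay": 0, "az": 0},
    {"fingers": -1, "x": 0, "y": 0, "z": 0, "ax": 0, "ay": 0, "az": 0},
    {"fingers": -1, "x": 0, "y": 0, "z": 0, "ax": 0, "ay": 0, "az": 0},
    {"fingers": -1, "x": 0, "y": 0, "z": 0, "ax": 0, "ay": 0, "az": 0},
    {"fingers": -1, "x": 0, "y": 0, "z": 0, "ax": 0, "ay": 0, "az": 0}
  ]
}}

```text
clock: 16.48
tcp_pos: [0.5527, -0.0561, 0.0778]
orientation: [2.26, 2.174, 0.008]
contact_force: [8.5, 0.2, 4.4]
grip_width: 0.0128
gripper_force: 61.8
```

```bash
python3 -c "
from bench import r
print(r.get_obs()['contact_force']);print(r.hand_in())"
```

```text
[8.49632127 0.2024352  4.40744454]
the job is handed in; nothing more can be done
None
```

I handed the job in at about 16.5 s, but the hand-in returned no verdict: the knob is on the red index and released, and the gripper still holds the spacer square on the bed, pressing the short tray against the gasket with about 8.5 N measured at the wrist (my estimate is about 5 N at the gasket).

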